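# Work a border block into a carving board, past the clamp post

### The job

Get the long half-carved border block ready for carving: push it into the bay of the carving board by working its plain end in behind the clamp post first, then bringing in its other end, so that it lies flat against the back fence between the two end stops, under the clamp's arm. Only push the block with the fingers, never lift it off the board, and leave the eraser, the ink bottle, the tea glass and the gouge where they are.

Things in the scene. Friction and masses are not known exactly. Their poses are not given: they have to be found in the camera images.
- border_block: Long pear-wood printing strip, a rectangular bar 40 x 300 x 24 mm (own x, y, z), 0.15 to 0.31 kg, lying flat on the carving board in front of the bay. The +y half of its top is carved with a key pattern, the -y half is a plain dark face. Origin: centre of its underside. Its +x long side is the one that goes against the fence. It slides freely when pushed.
- plain_end (a point): Centre of the block's plain (dark, uncarved) end face, at block own (0, -150, 12) mm; this is the end nearer the clamp.
- carved_end (a point): Centre of the block's carved end face, at block own (0, 150, 12) mm.
- carving_board: Fixed plywood board, its top 15 mm above the table. Origin on the table; own x runs from the open front to the back fence, own y to the left along the bay. Its top spans own x -150 to 115 mm, y -210 to 295 mm. A flush aluminium track crosses it at own x = 22 mm (no obstacle).
- bay (a point): Where the block's origin belongs: on the board's top face at board own (65, 0) mm, axes parallel to the board's. With the block here and parallel to the board its long side touches the fence and 10 mm are left at each end. The bay is 320 mm long between the stops, closed at the back by the fence, open at the front.
- fence (a point): Middle of the upper front edge of the beech back fence: the face at board own x = 85 mm, over own y -190 to 190 mm, 28 mm high above the board's top.
- left_stop (a point): Upper front inner corner of the left beech end stop: it spans board own x 38 to 85 mm and y 160 to 190 mm, 28 mm high above the board's top.
- right_stop (a point): Upper front inner corner of the right beech end stop: it spans board own x 38 to 85 mm and y -190 to -160 mm, 28 mm high above the board's top.
- clamp_post: Fixed hold-down clamp: upright steel post, diameter 18 mm, at board own x = 22 mm in front of the bay's right part, its own y varying (-125 to -95 mm); 54 mm free between post and fence. A red arm 20 mm wide reaches 55 mm from the axis over the bay, underside of its pad 31 mm above the board (the block slides under). Knob 37 mm across, top 62 mm above the board. Origin: foot of the post's axis.
- eraser: Bystander: eraser 21 x 45 x 13 mm lying on the front right part of the board. Origin at the centre of its underside.
- ink_bottle: Bystander: brown bottle with a pale cap, 46 mm across, 85 mm tall, upright on the table right of the board. Origin at the centre of its underside.
- tea_glass: Bystander: tea glass, 63 mm across, 88 mm tall, upright on the table left of the board. Origin at the centre of its underside.
- gouge: Bystander: gouge with a pale wooden handle, 21 x 190 x 21 mm, lying on the table right of the board. Origin at the centre of its underside.

How it is judged:
By the outcome, as a careful person would: the job done as asked, in the order asked, and still so for the second after the job is handed in, with the robot touching nothing.
It also fails if it takes over 61 s, if anything falls off the work surface, if the arm or the gripper's body presses on something with over 40 N, if the wrist force passes 120 N, or if a joint passes its speed limit or range.

### The arm

A 6-joint arm with a two-finger parallel gripper is mounted at the origin on the work surface; the furniture and walls round the work are solid. World frame = base frame: x ahead of the robot, y to its left, z up, the work surface at z = 0. Lengths are in m, angles in rad, forces in N, time in s.
With the tool pointing down it reaches from about 0.375 to 0.925 m from the base axis. Payload 5.7 kg.
Tool frame: the origin (TCP) lies at the very end of the fingers, on their centre line; the grasp point (between the pads) lies 19 mm behind it; z points along the fingers, y is the line along which they close (so a half turn about z gives the same grasp; the last joint's range is limited). The gripper opens to 85 mm and grips with 20 to 120 N. Pads are 22 mm wide; open, the fingers measure 114 mm over their backs; the gripper's body (76 mm by 85 mm) begins 54 mm behind the grasp point. The pads swing forward as they close: fully open they stand 13 mm farther back than shut.
Start: joints at [0.992, 0.359, 1.51, -0, 1.272, -0.115], TCP at [0.268, 0.537, 0.231] pointing down, gripper open.
Joint ranges: [-2.97, 2.97], [-1.01, 2.36], [0.21, 2.38], [-0.96, 4.11], [0.2, 2.71], [-2.98, 2.98]. Speed limits (rad/s): [2.39, 2.39, 3.14, 3.14, 3.14, 3.14].

### API

Orientations are given as a unit quaternion [w, x, y, z].
In Python, from cell import observe, camera, finish_job, look_for, masks_of, tip_of gives the robot as it stands.
- The arm moves only by the shell command python3 -m crank 'ROWS' [FORCE]. ROWS is a JSON object of lists of equal length, an entry for each row: "fingers": the gripper's target within -1 to 1 (fully open at 1, half-way at 0, shut at -1); "translation": the shift along the tool's x, y, z in mm, a list of three; "twist": the turn about the tool's z in units of 5 degrees (1.0 is 5 degrees). In form: {"fingers": [fingers, ...], "translation": [[tx, ty, tz], ...], "twist": [twist, ...]}. A call has 1 to 8 rows; each row shifts and turns the commanded pose from where the row before left it, along the tool's axes as they then stand; what a row does not reach is not made up. A row lasts 1/12 s, in which the tool goes at most 41.7 mm and 7.16 degrees, less where a joint would pass 70% of its speed; a pose out of reach is approached as far as the arm can. A call with a gripper value outside its range is refused whole. The fingers move at their own pace and stop on an object; FORCE is the grip in N (left out, the last holds). Time passes only in rows, so rows that do not move let the fingers close. It gives the time, the measured TCP pose, the force, the opening and the grip force at its end, in the units of the state.
- observe(): the state, without advancing time (a new reading comes with each control period).
- camera(name): name is "scene" or "side" or "wrist"; returns a dict with "img" (420x560x3 uint8, red, green, blue), "range_z" (420x560 float32, m along the optical axis (not along the pixel's ray), 0 where there is no reading), "fx", "fy", "cx", "cy" (pixels), "rvec" (rotation vector, rad) and "tvec" (3), from world to camera coordinates, as OpenCV has them. Camera axes: x right, y down, z forward; pixel columns grow to the right and rows downward; lengths in m; the calibration is good to about 2 mm. The wrist camera is an equidistant fisheye: a pixel r from the principal point sees the ray r / f radians off the axis. A picture is of the moment at which its call begins.
- finish_job(): hands the job in; it is judged then, once.
Trained networks look in a picture, given as the dict that the camera call returned (one of the last four; its "shot" number tells which), for a name from the list of things; names that differ only in an ending like _2 or _b are one class to them, and where a whole thing is asked for, a point or a joint stands for the part that bears it (a point fixed in the world has none). Each returns a list of dicts, best first, with "conf" (0 to 1); they miss things now and then, are a little off and sometimes report something else, mostly with a low value. They report only what shows in the picture. A call takes as long as a camera call.
- look_for(thing, picture): "rect" ([left, top, right, bottom] in pixels, round what is visible of it).
- masks_of(thing, picture): "pixels" (420x560 bool, what is visible of it) and "rect" ([left, top, right, bottom] in pixels, round what is visible of it).
- tip_of(thing, picture): "location" ([column, row] in pixels: a listed point, or the origin of a listed thing).
The state is a dict: "clock": time; "qpos": joint angles; "joint_velocities": joint speeds; "tau": joint torques, N m; "tool_pos": TCP position; "tcp_rot": TCP orientation; "contact_force": force on the tool from outside, world axes, zero at the start; "ft_torque": the same for the moment, N m; "gripper_width": opening from 0.0 (shut) to 1.0 (fully open); "finger_force": force on a finger pad.
Only numpy, scipy, OpenCV 4.12 (cv2) and the standard library are available. Lean on these libraries where they do the work, as an engineer would, in place of code of your own. Each camera call takes 0.05 s, during which the arm holds its last target. There are 200 camera calls.

## Working session

There is one attempt and no reset: what is moved stays moved. The work goes in short steps, Python scripts to look and compute and a shell command to move; the robot and the scene stay as the last step left them, time stands still between calls to the robot, and variables do not carry over. Pictures are saved under pics/ and viewed, at most 10 in all, crops included, and the job is handed in when it is done.

```bash
mkdir -p pics
cat > h.py <<'E'
import numpy as np, cv2
from cell import *
def px2w(c,u,v,z=None):
    R=cv2.Rodrigues(np.array(c["rvec"],float))[0]; t=np.array(c["tvec"],float).ravel()
    d=np.array([(u-c["cx"])/c["fx"],(v-c["cy"])/c["fy"],1.0])
    o=-R.T@t; r=R.T@d
    if z is None:
        s=c["range_z"][int(round(v)),int(round(u))]
    else: s=(z-o[2])/r[2]
    return o+s*r
def cloud(c):
    R=cv2.Rodrigues(np.array(c["rvec"],float))[0]; t=np.array(c["tvec"],float).ravel()
    v,u=np.mgrid[:420,:560]; z=c["range_z"]
    P=np.stack([(u-c["cx"])/c["fx"]*z,(v-c["cy"])/c["fy"]*z,z],-1)
    return (P-t)@R
def save(c,n): cv2.imwrite(n,c["img"][:,:,::-1])
E
python3 - <<'E'
from h import *
s=observe(); print(s)
for n in("scene","side"):
    c=camera(n); save(c,f"pics/{n}0.png"); P=cloud(c)
    R=cv2.Rodrigues(np.array(c["rvec"],float))[0]; print(n,"cam",-R.T@np.array(c["tvec"]).ravel())
    for t in["plain_end","carved_end","bay","fence","left_stop","right_stop","clamp_post","border_block","carving_board","eraser"]:
        r=tip_of(t,c)
        z={"plain_end":.027,"carved_end":.027,"bay":.015,"fence":.043,"left_stop":.043,"right_stop":.043,"clamp_post":.015,"border_block":.015,"carving_board":0,"eraser":.015}[t]
        for k in r[:1]: print(t,np.round(k["location"],1),round(k["conf"],2),np.round(px2w(c,*k["location"],z),4))
E
```

```text
{'clock': 0.0, 'qpos': array([ 9.91934052e-01,  3.59514957e-01,  1.51146807e+00,  9.25755282e-06,
        1.27249964e+00, -1.15132344e-01]), 'joint_velocities': array([-8.13542672e-04,  3.04165542e-04,  9.51448144e-05,  6.08860203e-04,
        9.54565859e-04,  1.40632755e-03]), 'tau': array([ 8.66856426e-04, -5.27647841e+01, -2.78609043e+01, -1.71242473e-04,
        1.33934885e-02,  1.47544671e-05]), 'tool_pos': array([0.26800792, 0.53603349, 0.2304341 ]), 'tcp_rot': array([-3.25534434e-04,  2.29794206e-01,  9.73238784e-01, -8.87181756e-04]), 'contact_force': array([ 0.52424122, -0.86558582, -0.1760643 ]), 'ft_torque': array([ 0.01597047,  0.04974378, -0.05150248]), 'finger_force': 0.0, 'gripper_width': 0.9983065927856388}
scene cam [-0.33341731 -0.74324299  1.25346268]
plain_end [279.7 231.3] 0.57 [ 0.5024 -0.0625  0.027 ]
carved_end [218.5 180.4] 0.66 [0.5378 0.2389 0.027 ]
bay [300.5 205.8] 0.59 [ 0.6391 -0.0346  0.015 ]
fence [307.8 197.8] 0.65 [ 0.6606 -0.0455  0.043 ]
left_stop [261.3 179. ] 0.61 [0.6264 0.125  0.043 ]
right_stop [331.8 228. ] 0.72 [ 0.6077 -0.1812  0.043 ]
clamp_post [310.5 227.8] 0.69 [ 0.5857 -0.1181  0.015 ]
border_block [249.7 209.8] 0.94 [0.516  0.0759 0.015 ]
carving_board [284.9 219.6] 0.96 [ 0.5697 -0.0276  0.    ]
eraser [309.6 262. ] 0.65 [ 0.4781 -0.1997  0.015 ]
side cam [ 0.63007976 -0.92873391  0.82190892]
plain_end [260.1 236.8] 0.67 [ 0.5067 -0.0785  0.027 ]
carved_end [274.9 180.5] 0.76 [0.5219 0.2137 0.027 ]
bay [304.5 231.5] 0.7 [ 0.6355 -0.0291  0.015 ]
fence [312.1 226.2] 0.98 [ 0.6569 -0.0347  0.043 ]
left_stop [300.4 190.9] 0.56 [0.6141 0.1392 0.043 ]
right_stop [292.  265.1] 0.69 [ 0.6073 -0.1966  0.043 ]
clamp_post [286.5 253.4] 0.56 [ 0.5881 -0.1268  0.015 ]
border_block [267.3 209.4] 0.59 [0.5116 0.0654 0.015 ]
carving_board [284.8 235.5] 0.72 [ 0.5765 -0.0365  0.    ]
eraser [291.9 338.9] 0.61 [ 0.6206 -0.3992  0.015 ]
```

View pics/scene0.png

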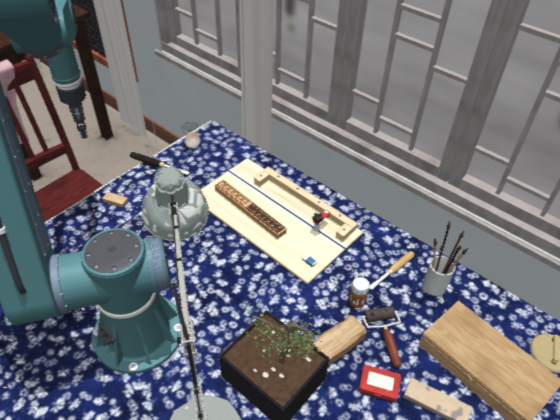

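View pics/side0.png

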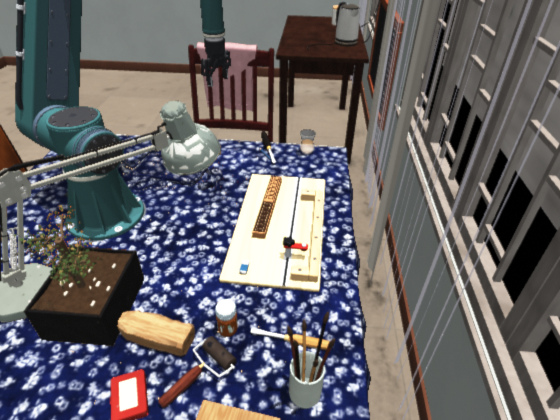

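The scene picture shows the board at about (285,215), with the block at (218,184)–(283,232) on its front left. The clamp is at (318,217), the eraser at (310,261) and the lamp head at (175,200). The side view agrees: block at (268,205), clamp at (292,243), lamp head at (185,145).

Run:
```python
from h import *
for n in("scene","side"):
    c=camera(n); P=cloud(c); print(n,c["fx"])
    for t,lo,hi in(("carving_board",.008,.022),("border_block",.030,.050),("clamp_post",.04,.09),("eraser",.02,.04),("ink_bottle",.01,.2),("tea_glass",.01,.2),("gouge",.005,.04)):
        m=masks_of(t,c)
        if not m: print(t,"none");continue
        p=P[m[0]["pixels"]&(c["range_z"]>0)]; 
        p=p[(p[:,2]>lo)&(p[:,2]<hi)]
        if len(p)<5: print(t,len(p));continue
        r=cv2.minAreaRect((p[:,:2]*1000).astype(np.float32))
        print(t,round(m[0]["conf"],2),len(p),"mean",np.round(p.mean(0),4),"zmed",np.round(np.median(p[:,2]),4),[np.round(k,1) for k in r])
    q=P.reshape(-1,3); q=q[(c["range_z"].ravel()>0)]
    # lamp etc. tall things near work
    q=q[(q[:,0]>.2)&(q[:,0]<.8)&(abs(q[:,1])<.5)&(q[:,2]>.1)&(q[:,2]<.7)]
    for x in np.arange(.2,.8,.1):
        for y in np.arange(-.5,.5,.1):
            k=q[(q[:,0]>=x)&(q[:,0]<x+.1)&(q[:,1]>=y)&(q[:,1]<y+.1)]
            if len(k)>15: print(" tall",round(x,1),round(y,1),len(k),np.round([k[:,2].min(),k[:,2].max()],2))
    # fence tops
    q=P.reshape(-1,3); q=q[(q[:,0]>.55)&(q[:,0]<.75)&(abs(q[:,1])<.28)&(q[:,2]>.036)&(q[:,2]<.05)]
    r=cv2.minAreaRect((q[:,:2]*1000).astype(np.float32)); print("fence",len(q),r, np.median(q[:,2]))
    np.save(f"f_{n}.npy",P)
```

```text
scene 531.3800867889428
carving_board 0.98 7152 mean [ 0.5409 -0.0249  0.0157] zmed 0.0157 [array([565.7,   6.6]), array([510.5, 291.7]), np.float64(88.8)]
border_block 0.91 969 mean [0.5092 0.0652 0.0388] zmed 0.0389 [array([510.6,  75.2]), array([304.1,  47.7]), np.float64(85.6)]
clamp_post 0.66 162 mean [ 0.603  -0.1394  0.0664] zmed 0.0653 [array([ 617.8, -134.2]), array([86.7, 33.7]), np.float64(7.6)]
eraser 0.57 1115 mean [ 0.5934 -0.0179  0.0264] zmed 0.0228 [array([553.5,   3. ]), array([494.4, 263.9]), np.float64(88.7)]
ink_bottle 0.94 444 mean [ 0.4563 -0.3838  0.0619] zmed 0.0683 [array([ 462.3, -381.4]), array([44.7, 45.3]), np.float64(66.1)]
tea_glass 0.78 374 mean [0.6224 0.4575 0.0579] zmed 0.0613 [array([625.6, 463. ]), array([70.9, 59.9]), np.float64(47.9)]
gouge 0.66 289 mean [ 0.6304 -0.3991  0.0167] zmed 0.0171 [array([ 617.6, -397.1]), array([ 23. , 187.9]), np.float64(84.3)]
 tall 0.2 -0.5 185 [0.1  0.21]
 tall 0.2 -0.4 90 [0.11 0.22]
 tall 0.2 -0.3 121 [0.11 0.12]
 tall 0.2 -0.0 2083 [0.15 0.36]
 tall 0.2 0.1 410 [0.17 0.36]
 tall 0.2 0.3 186 [0.6 0.7]
 tall 0.
[... 887 characters left out ...]
9.6]), array([46.3, 43.3]), np.float64(53.4)]
tea_glass 0.63 321 mean [0.6243 0.4552 0.0583] zmed 0.0641 [array([623.8, 463. ]), array([58.7, 67.9]), np.float64(14.2)]
gouge 0.93 399 mean [ 0.6254 -0.3979  0.0169] zmed 0.0166 [array([ 612.1, -394. ]), array([ 20.7, 181.8]), np.float64(81.4)]
 tall 0.2 -0.5 305 [0.1  0.21]
 tall 0.2 -0.4 427 [0.1  0.21]
 tall 0.2 -0.3 159 [0.1  0.12]
 tall 0.2 -0.0 2258 [0.15 0.36]
 tall 0.2 0.1 95 [0.25 0.36]
 tall 0.2 0.4 379 [0.25 0.54]
 tall 0.3 -0.0 578 [0.16 0.26]
 tall 0.3 0.1 278 [0.18 0.26]
 tall 0.6 -0.5 349 [0.1  0.24]
fence 1062 ((634.6458740234375, -35.81391906738281), (384.5390930175781, 94.90127563476562), 88.26815032958984) 0.04447302545824528
```

```bash
python3 -m crank '{"fingers":[1,1,1,1,1,1,1,1],"translation":[[-28,-13,-8],[-28,-13,-8],[-28,-13,-8],[-28,-13,-8],[-28,-13,-8],[-28,-13,-8],[-28,-13,-8],[-28,-13,-8]],"twist":[0,0,0,0,0,0,0,0]}'; python3 -m crank '{"fingers":[1,1,1,1,1,1,1,1],"translation":[[-28,-13,-8],[-28,-13,-8],[-28,-13,-8],[-28,-13,-8],[-28,-13,-8],[-28,-13,-8],[0,0,0],[0,0,0]],"twist":[0,0,0,0,0,0,0,0]}'
python3 - <<'E'
from h import *
s=observe(); print(np.round(s["qpos"],3),s["tool_pos"],s["tcp_rot"],s["clock"])
for n in("scene","side"):
    P=np.load(f"f_{n}.npy").reshape(-1,3)
    for x in np.arange(.2,.46,.04):
        print(n,round(x,2),[ (round(y,2),round(float(k.max()),2)) for y in np.arange(-.2,.3,.04) if len(k:=P[(P[:,0]>=x)&(P[:,0]<x+.04)&(P[:,1]>=y)&(P[:,1]<y+.04)&(P[:,2]>.1)&(P[:,2]<.5),2])>3])
c=camera("wrist"); save(c,"pics/w1.png"); R=cv2.Rodrigues(np.array(c["rvec"],float))[0]; print(c["fx"],c["cx"],c["cy"],-R.T@np.array(c["tvec"]).ravel(),R)
E
```

```text
clock: 2.57
tool_pos: [0.4229, 0.3421, 0.2958]
tcp_rot: [0.0, 0.23, 0.973, 0.0]
contact_force: [-0.1, -0.3, 0.3]
gripper_width: 0.997
finger_force: 0.0
clock: 3.23
tool_pos: [0.5387, 0.1973, 0.3436]
tcp_rot: [0.0, 0.231, 0.973, 0.0]
contact_force: [0.2, 0.0, -0.5]
gripper_width: 0.999
finger_force: 0.0
[ 0.231  0.24   1.405 -0.     1.496 -0.873] [0.5387484  0.19729293 0.34362047] [4.18541441e-04 2.31226985e-01 9.72899720e-01 2.01429106e-04] 3.2333
scene 0.2 [(np.float64(0.0), 0.29), (np.float64(0.04), 0.35), (np.float64(0.08), 0.36), (np.float64(0.12), 0.34), (np.float64(0.16), 0.26)]
scene 0.24 [(np.float64(0.0), 0.22), (np.float64(0.04), 0.35), (np.float64(0.08), 0.36), (np.float64(0.12), 0.35), (np.float64(0.16), 0.26)]
scene 0.28 [(np.float64(0.0), 0.21), (np.float64(0.04), 0.3), (np.float64(0.08), 0.29)]
scene 0.32 [(np.float64(0.04), 0.24), (np.float64(0.08), 0.25), (np.float64(0.12), 0.25)]
scene 0.36 []
scene 0.4 []
scene 0.44 []
side 0.2 [(np.float64(0.0), 0.29), (np.float64(0.04), 0.35), (np.float64(0.08), 0.36)]
side 0.24 [(np.float64(0.0), 0.21), (np.float64(0.04), 0.35), (np.float64(0.08), 0.36)]
side 0.28 [(np.float64(0.0), 0.21), (np.float64(0.04), 0.3), (np.float64(0.08), 0.32), (np.float64(0.12), 0.27), (np.float64(0.16), 0.26)]
side 0.32 [(np.float64(0.04), 0.24), (np.float64(0.08), 0.25), (np.float64(0.12), 0.25)]
side 0.36 []
side 0.4 []
side 0.44 []
325.19226210127806 278.1305452145156 209.17987955611076 [0.4705691  0.23147176 0.48555954] [[ 0.44978144  0.89313705  0.00169338]
 [ 0.85066822 -0.42897043  0.30388805]
 [ 0.27214009 -0.1352427  -0.95270624]]
```

View pics/w1.png

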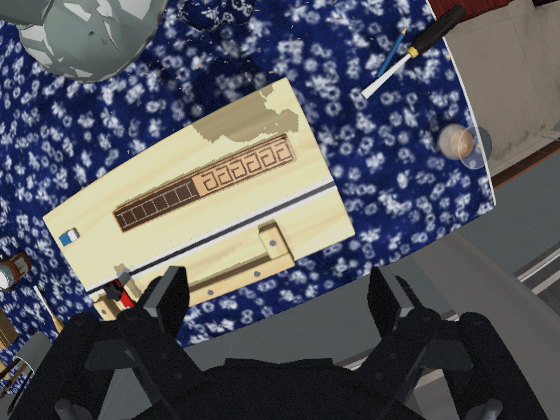

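The wrist picture shows the block from (118,222), the plain end, to (295,148), the carved end. The left stop is at (272,243), the clamp is half hidden at (120,285), and the eraser is at (68,237). Next I'll measure from this depth image.

```bash
cat >> h.py <<'E'
def wcloud(c):
    R=cv2.Rodrigues(np.array(c["rvec"],float))[0]; t=np.array(c["tvec"],float).ravel()
    v,u=np.mgrid[:420,:560]; x=(u-c["cx"])/c["fx"]; y=(v-c["cy"])/c["fy"]; r=np.hypot(x,y)+1e-9
    k=np.tan(r)/r; z=c["range_z"]
    return (np.stack([x*k*z,y*k*z,z],-1)-t)@R
def rect(p):
    r=cv2.minAreaRect((p[:,:2]*1000).astype(np.float32)); c,(a,b),g=r
    if a<b: a,b,g=b,a,g+90
    g=(g+0)%180
    return np.round([*c,a,b,g],1)
B0=np.array([.5723,-.0345]); BA=-1.6   # board origin, yaw deg
def own(p,B=None):
    a=np.radians(BA); return (np.asarray(p)[...,:2]-B0)@np.array([[np.cos(a),-np.sin(a)],[np.sin(a),np.cos(a)]])
def block(c,P):
    m=masks_of("border_block",c)
    if not m: return None
    q=m[0]["pixels"].astype(np.uint8)
    p=P[(q>0)&(c["range_z"]>0)]; p=p[(abs(p[:,2]-.039)<.006)]
    return m[0]["conf"],len(p),rect(p)
def grip_rows(s):
    q=s["tcp_rot"]; from scipy.spatial.transform import Rotation as Ro
    return Ro.from_quat([q[1],q[2],q[3],q[0]]).as_matrix()
E
python3 - <<'E'
from h import *
c=camera("wrist"); P=wcloud(c)
print("block",block(c,P))
Q=P[:, :][(c["range_z"]>0)]
b=Q[(abs(Q[:,2]-.015)<.004)&(Q[:,0]>.38)&(Q[:,0]<.72)&(abs(Q[:,1])<.3)]; print("board",rect(b),np.median(b[:,2]))
m=masks_of("carving_board",c); p=P[m[0]["pixels"]&(c["range_z"]>0)]; p=p[abs(p[:,2]-.015)<.006]; print("boardm",rect(p),len(p))
f=Q[(abs(Q[:,2]-.043)<.004)&(Q[:,0]>.6)&(Q[:,0]<.72)&(Q[:,1]>-.22)&(Q[:,1]<.2)]; print("fence",rect(f),np.median(f[:,2]))
# fence front edge: min x by y slices of middle
for y in np.arange(-.2,.2,.04):
    k=f[(f[:,1]>y)&(f[:,1]<y+.04)]
    if len(k)>5: print(round(y+.02,2),np.round(np.percentile(k[:,0],[2,98]),4))
k=Q[(Q[:,2]>.05)&(Q[:,2]<.09)&(Q[:,0]>.54)&(Q[:,0]<.7)&(Q[:,1]>-.2)&(Q[:,1]<-.05)]
print("clamp",len(k),k[:,:3].min(0),k.max(0)) if len(k) else print("no clamp")
for n in("left_stop","right_stop","fence","clamp_post","plain_end","carved_end"):
    for r in tip_of(n,c)[:1]:
        u,v=np.round(r["location"]).astype(int); print(n,r["conf"],u,v,np.round(P[v,u],4))
for n in("scene","side"):
    Pn=np.load(f"f_{n}.npy").reshape(-1,3); k=Pn[(Pn[:,2]>.07)&(Pn[:,2]<.085)&(Pn[:,0]>.56)&(Pn[:,0]<.65)&(Pn[:,1]>-.2)&(Pn[:,1]<-.08)]; print("knob",len(k),np.median(k,0),k.min(0),k.max(0))
E
```

```text
block (0.87, 5093, array([514. ,  75. , 299.1,  41.1,  85.3]))
board [558.    7.4 506.2 264.4  88.2] 0.014419551316245095
boardm [557.4   7.5 506.3 263.5  88.2] 32245
fence [645.3 -33.9 376.1  77.5  86.2] 0.04233154741875603
-0.18 [0.6099 0.6491]
-0.02 [0.6603 0.6842]
0.02 [0.661  0.6848]
0.06 [0.6624 0.686 ]
0.1 [0.6639 0.6875]
0.14 [0.6194 0.6869]
clamp 464 [ 0.57803682 -0.15314371  0.05076653] [ 0.63528232 -0.11809184  0.07748707]
left_stop 0.72 258 232 [0.6228 0.1209 0.0143]
right_stop 0.68 102 301 [ 0.6088 -0.1974  0.0411]
fence 0.81 185 297 [0.5234 0.1573 0.3618]
clamp_post 0.66 123 277 [ 0.5886 -0.1297  0.0296]
plain_end 0.77 118 222 [ 0.5014 -0.0684  0.0382]
carved_end 0.56 290 143 [0.5213 0.2261 0.0153]
knob 74 [ 0.58947438 -0.1371596   0.07593407] [ 0.57379455 -0.15444046  0.07015858] [ 0.60992712 -0.12031814  0.08263851]
knob 96 [ 0.5918047  -0.13923894  0.07725433] [ 0.57564668 -0.15400981  0.07009775] [ 0.60818737 -0.1215546   0.08137786]
```

```bash
cat >> h.py <<'E'
B0=np.array([.5737,-.0355]); BA=-1.8
def w(o):
    a=np.radians(BA); return B0+np.array([np.cos(a)*o[0]-np.sin(a)*o[1],np.sin(a)*o[0]+np.cos(a)*o[1]])
def go(ox,oy,z,yaw):
    """mm in board own axes; yaw = own angle (deg) of tool x; prints tool-frame shift, twist units"""
    s=observe(); R=grip_rows(s); d=np.r_[w([ox/1e3,oy/1e3])-s["tool_pos"][:2],z/1e3-s["tool_pos"][2]]
    y=np.degrees(np.arctan2(R[1,0],R[0,0]))-BA
    print("now own",np.round(own(s["tool_pos"])*1e3,1),"z",round(s["tool_pos"][2]*1e3,1),"yaw",round(y,2),"shift",np.round(R.T@d*1e3,1),"twist",round(-((yaw-y+180)%360-180)/5,2),"t",round(s["clock"],2),"F",np.round(s["contact_force"],1))
def look(name="wrist",pic=None):
    c=camera(name); P=wcloud(c) if name=="wrist" else cloud(c)
    if pic: save(c,pic)
    b=block(c,P)
    if b:
        r=b[2]; print(name,round(b[0],2),b[1],"block own",np.round(own(np.array(r[:2])/1e3)*1e3,1),"size",r[2:4],"tilt",round(r[4]-90-BA,2))
    else: print(name,"no block")
    return c,P
E
python3 -m crank '{"fingers":[1,1,1,1,1,1,1,1],"translation":[[0,0,0],[0,0,0],[0,0,0],[0,0,0],[0,0,0],[0,0,0],[0,0,0],[0,0,0]],"twist":[1.4,1.4,1.4,1.4,1.4,1.4,1.4,1.4]}' >/dev/null
python3 -m crank '{"fingers":[1,1,1,1,1,1,1,1],"translation":[[0,0,0],[0,0,0],[0,0,0],[0,0,0],[0,0,0],[0,0,0],[0,0,0],[0,0,0]],"twist":[1.4,1.4,1.4,1.4,1.4,1.4,1.4,1.4]}' >/dev/null
python3 -m crank '{"fingers":[1,1,1,1,1,1,1,1],"translation":[[0,0,0],[0,0,0],[0,0,0],[0,0,0],[0,0,0],[0,0,0],[0,0,0],[0,0,0]],"twist":[1.4,1.4,1.4,1.4,1.4,1.4,0.8,0]}'
python3 - <<'E'
from h import *
go(-108,111,100,-2.9)
E
```

```text
clock: 5.73
tool_pos: [0.5375, 0.1986, 0.3433]
tcp_rot: [0.0, 0.999, -0.041, -0.0]
contact_force: [0.6, -0.0, -1.3]
gripper_width: 0.999
finger_force: 0.0
now own [-43.6 232.9] z 343.3 yaw -2.9 shift [-58.2 125.  243.3] twist 0.0 t 5.73 F [ 0.6 -0.  -1.3]
```

```bash
python3 -m crank '{"fingers":[1,1,1,1,1,1,1,1],"translation":[[-8,18,30],[-8,18,35],[-8,18,35],[-8,18,35],[-8,18,35],[-8,18,35],[-8,17,35],[-2,0,3]],"twist":[0,0,0,0,0,0,0,0]}'
python3 - <<'E'
from h import *
look("wrist","pics/w2.png"); look("side"); look("scene")
go(-108,111,9,-2.9)
E
```

```text
clock: 6.4
tool_pos: [0.4636, 0.0764, 0.0955]
tcp_rot: [0.001, 0.999, -0.039, -0.006]
contact_force: [-1.7, 0.2, -1.0]
gripper_width: 1.001
finger_force: 0.0
wrist 0.81 25077 block own [-63.2 108.2] size [300.6  40.5] tilt -2.7
side 0.62 736 block own [-65.  108.2] size [304.3  40.4] tilt -2.8
scene 0.67 841 block own [-65.4 105.9] size [301.2  46.8] tilt -2.7
now own [-104.7  111.5] z 102.3 yaw -2.7 shift [-3.7  0.7 93.3] twist 0.04 t 6.7 F [-0.2  0.5 -0.3]
```

View pics/w2.png

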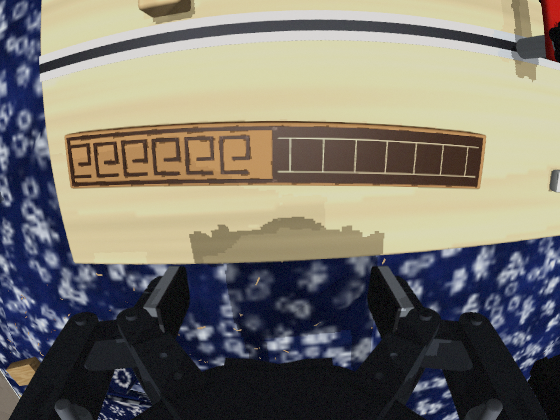

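The picture shows the block at (65–485, 125–188), with its plain half on the right. Both open fingers are in front of it. Next I lower the tool and push forward while turning.

```bash
python3 -m crank '{"fingers":[1,1,1,1,1,1,1,1],"translation":[[-1,0,30],[-1,0,30],[-1,0,26],[0,0,6],[0,0,1],[5,0,0],[5,0,0],[5,0,0]],"twist":[0,0,0,0,0,0,0,0]}'
python3 -m crank '{"fingers":[1,1,1,1,1,1,1,1],"translation":[[7,0,0],[7,0,0],[7,1,0],[7,1,0],[7,1,0],[7,1,0],[6,1,0],[4,1,0]],"twist":[-0.3,-0.3,-0.3,-0.3,-0.3,-0.3,-0.4,-0.4]}'
python3 - <<'E'
from h import *
look("wrist")
go(-13.5,100.6,9,10)
E
```

```text
clock: 7.37
tool_pos: [0.4839, 0.0776, 0.0089]
tcp_rot: [-0.0, 0.999, -0.04, 0.002]
contact_force: [-2.6, 1.0, 1.8]
gripper_width: 0.998
finger_force: 1.3
clock: 8.03
tool_pos: [0.536, 0.0717, 0.0087]
tcp_rot: [0.0, 0.997, 0.074, 0.001]
contact_force: [-0.3, -1.1, -0.6]
gripper_width: 1.002
finger_force: 0.4
wrist 0.64 50758 block own [ -8.8 110.3] size [297.2  41. ] tilt 9.9
now own [-40.7 106. ] z 8.6 yaw 10.23 shift [25.8 10.1 -0.3] twist 0.05 t 8.13 F [-0.8  0.7  0. ]
```

```bash
python3 -m crank '{"fingers":[1,1,1,1,1,1,1,1],"translation":[[4,0,0],[5,0,0],[5,0,0],[5,0,0],[4,0,0],[2,0,0],[0,0,0],[0,0,0]],"twist":[0,0,0,0,0,0,0,0]}'
python3 - <<'E'
from h import *
c,P=look("wrist","pics/w3.png")
Q=P[c["range_z"]>0]
k=Q[(Q[:,2]>.05)&(Q[:,2]<.09)&(Q[:,0]>.54)&(Q[:,0]<.7)&(Q[:,1]>-.2)&(Q[:,1]<-.05)]; k=k[k[:,2]>.068]
if len(k): print("knob own",own(k).min(0),own(k).max(0))
f=Q[(abs(Q[:,2]-.043)<.004)]; f=np.c_[own(f),f[:,2]]; f=f[(abs(f[:,1])<.15)&(f[:,0]>.07)&(f[:,0]<.13)]
for y in np.arange(-.15,.15,.05):
    g=f[(f[:,1]>y)&(f[:,1]<y+.05)]
    if len(g)>10: print("fence front x",round(y+.025,3),np.percentile(g[:,0],2))
look("side")
go(-13.5,100.6,9,10)
E
```

```text
clock: 8.8
tool_pos: [0.5595, 0.0756, 0.0073]
tcp_rot: [0.0, 0.997, 0.073, 0.001]
contact_force: [-0.2, -0.4, 0.1]
gripper_width: 1.001
finger_force: 0.0
wrist 0.89 51082 block own [ 14.9 113.7] size [296.2  40.6] tilt 10.2
fence front x 0.025 0.0856873597626485
fence front x 0.075 0.08563518987566596
fence front x 0.125 0.0853881385619569
side 0.87 582 block own [15.6 99.7] size [271.4  40.2] tilt 10.1
now own [-18.4 110.4] z 7.3 yaw 10.22 shift [ 3.1 10.5 -1.7] twist 0.04 t 9.0 F [ 0.7 -0.6  0.1]
```

View pics/w3.png

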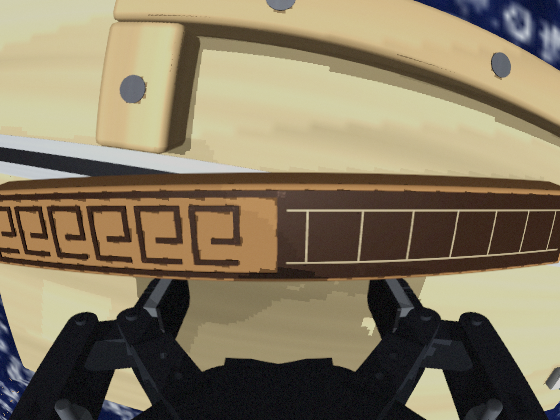

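The picture shows the block tilted, its right end leading, clear of the left stop (140,90), with the bay behind it. Next I move to the carved end, shut the fingers and turn 90°.

```bash
python3 -m crank '{"fingers":[1,1,1,1,-1,-1,-1,-1],"translation":[[-8,0,0],[-8,0,0],[0,0,-30],[0,0,-35],[0,-10,-25],[8,-30,-5],[10,-30,0],[10,-30,0]],"twist":[0,0,0,0,0,0,0,0]}' >/dev/null
python3 -m crank '{"fingers":[-1,-1,-1,-1,-1,-1,-1,-1],"translation":[[10,-30,0],[9,-30,0],[2,-14,0],[0,0,0],[0,0,0],[0,0,0],[0,0,0],[0,0,0]],"twist":[0,0,0,-1.4,-1.4,-1.4,-1.4,-1.4]}' >/dev/null
python3 -m crank '{"fingers":[-1,-1,-1,-1,-1,-1,-1,-1],"translation":[[0,0,0],[0,0,0],[0,0,0],[0,0,0],[0,0,0],[0,0,0],[0,0,0],[0,0,0]],"twist":[-1.4,-1.4,-1.4,-1.4,-1.4,-1.4,-1.4,-1.2]}'
python3 - <<'E'
from h import *
look("scene"); look("side","pics/s4.png");look("wrist")
go(-16.5,287,21,100.2)
E
```

```text
clock: 11.0
tool_pos: [0.5644, 0.2515, 0.1019]
tcp_rot: [-0.0, 0.651, 0.759, -0.001]
contact_force: [0.6, 0.5, 0.5]
gripper_width: -0.002
finger_force: 0.0
scene 0.72 830 block own [ 11.8 111.7] size [299.3  47.6] tilt 10.5
side 0.73 722 block own [ 12.7 112. ] size [295.2  39.5] tilt 10.2
wrist 0.78 522 block own [ -3.1 212.6] size [103.7  39.5] tilt 10.2
now own [-17.4 287.2] z 102.2 yaw 100.08 shift [-0.4  0.9 81.2] twist -0.02 t 11.3 F [0.6 1.  0.1]
```

```bash
python3 -m crank '{"fingers":[-1,-1,-1,-1,-1,-1,-1,-1],"translation":[[0,0,30],[0,0,30],[0,0,18],[0,0,3],[-5,0,0],[-6,0,0],[-6,0,0],[-8,0,0]],"twist":[0,0,0,0,0,0,0,0]}'
python3 -m crank '{"fingers":[-1,-1,-1,-1,-1,-1,-1,-1],"translation":[[-9,0,0],[-9,0,0],[-9,0,0],[-9,0,0],[-8,0,0],[-5,0,0],[0,0,0],[0,0,0]],"twist":[0,0,0,0,0,0,0,0]}'
python3 - <<'E'
from h import *
look("scene"); look("side","pics/s5.png")
go(-16.5,287,21,100.2)
E
```

```text
clock: 11.97
tool_pos: [0.5707, 0.2276, 0.0228]
tcp_rot: [0.001, 0.653, 0.757, 0.001]
contact_force: [0.3, 0.5, 1.2]
gripper_width: -0.002
finger_force: 1.0
clock: 12.63
tool_pos: [0.5763, 0.1784, 0.021]
tcp_rot: [-0.0, 0.653, 0.757, -0.001]
contact_force: [1.1, 0.2, -0.2]
gripper_width: -0.002
finger_force: 0.0
scene 0.71 743 block own [21.  62.5] size [276.3  48.1] tilt 10.5
side 0.65 702 block own [22.9 53.5] size [301.1  40.4] tilt 10.3
now own [ -4.1 214.8] z 21.0 yaw 100.25 shift [73.2  0.7  0. ] twist 0.01 t 12.83 F [-0.6 -0.3 -0. ]
```

View pics/s5.png

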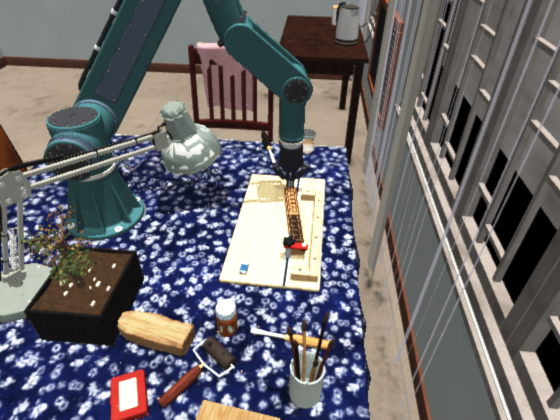

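The side view shows the plain end at about (296,240), entering under the red arm behind the clamp knob. The gripper is at the carved end, (290,180). I'll push on.

```bash
python3 -m crank '{"fingers":[-1,-1,-1,-1,-1,-1,-1,-1],"translation":[[-5,0,0],[-7,0,0],[-7,0.5,0],[-7,0.5,0],[-6,0.5,0],[-3,0.5,0],[0,0,0],[0,0,0]],"twist":[0,0,0,0,0,0,0,0]}'
python3 - <<'E'
from h import *
look("scene"); look("side")
go(-16.5,287,21,100.2)
E
```

```text
clock: 13.5
tool_pos: [0.584, 0.1445, 0.0214]
tcp_rot: [0.0, 0.654, 0.757, 0.0]
contact_force: [0.1, -0.0, 0.2]
gripper_width: -0.001
finger_force: 0.0
scene no block
side 0.75 774 block own [29. 25.] size [311.1  40.7] tilt 9.9
now own [  4.3 180.8] z 21.3 yaw 100.24 shift [108.2  -1.6   0.3] twist 0.01 t 13.7 F [ 0.3 -0.9  0. ]
```

```bash
python3 -m crank '{"fingers":[-1,-1,-1,-1,-1,-1,-1,-1],"translation":[[-4,0,0],[-6,0.3,0],[-6,0.3,0],[-5,0.3,0],[-4,0,0],[-1,0,0],[0,0,0],[0,0,0]],"twist":[0,0,0,0,0,0,0,0]}'
python3 - <<'E'
from h import *
look("scene"); look("side","pics/s6.png")
go(-16.5,287,21,100.2)
c=cv2.imread("pics/s6.png"); cv2.imwrite("pics/s6c.png",cv2.resize(c[160:300,220:350],None,fx=4,fy=4,interpolation=cv2.INTER_CUBIC))
E
```

```text
clock: 14.37
tool_pos: [0.5884, 0.119, 0.0213]
tcp_rot: [0.0, 0.653, 0.757, -0.0]
contact_force: [0.1, -0.7, -0.2]
gripper_width: 0.0
finger_force: 0.0
scene no block
side 0.59 783 block own [35.8 -8.7] size [298.9  40.1] tilt 9.7
now own [  9.8 155.3] z 21.3 yaw 100.24 shift [134.3  -2.5   0.2] twist 0.01 t 14.57 F [ 0.2 -0.5  0.8]
```

View pics/s6c.png

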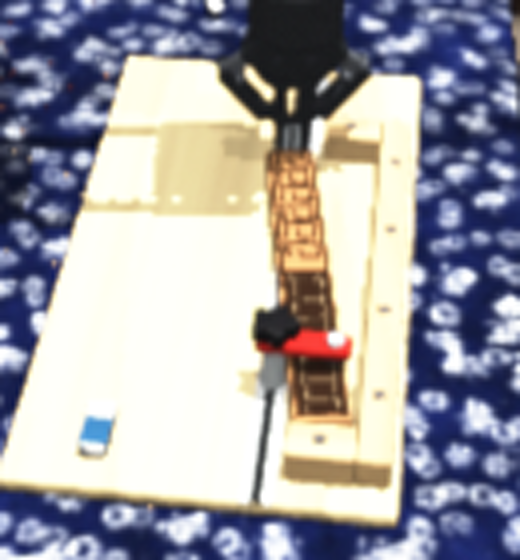

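The crop shows the plain end behind the post, under the red arm and next to the right stop at (320,415). The carved end is still out in front of the left stop, at (290,155). Next I bring in the carved end from the front.

```bash
python3 -m crank '{"fingers":[-1,-1,-1,-1,1,1,1,1],"translation":[[8,0,0],[5,0,0],[0,0,-30],[0,0,-35],[0,0,-25],[0,0,0],[0,0,0],[0,0,0]],"twist":[0,0,0,0,1.4,1.4,1.4,1.4]}' >/dev/null
python3 -m crank '{"fingers":[1,1,1,1,1,1,1,1],"translation":[[0,0,0],[0,0,0],[0,0,0],[0,0,0],[0,0,0],[0,0,0],[0,0,0],[0,0,0]],"twist":[1.4,1.4,1.4,1.4,1.4,1.4,1.4,1.4]}' >/dev/null
python3 -m crank '{"fingers":[1,1,1,1,1,1,1,1],"translation":[[0,0,0],[-8,18,0],[-8,18,0],[-8,18,0],[-8,18,0],[-8,18,0],[-7,13,0],[0,0,0]],"twist":[1.2,0,0,0,0,0,0,0]}'
python3 - <<'E'
from h import *
look("wrist","pics/w7.png"); look("side")
go(-20,55,8,10)
E
```

```text
clock: 16.57
tool_pos: [0.5539, 0.022, 0.1112]
tcp_rot: [0.0, 0.997, 0.073, -0.001]
contact_force: [-0.5, 1.0, -0.1]
gripper_width: 1.0
finger_force: 0.0
wrist 0.58 19241 block own [36.9 -5.4] size [300.5  41.6] tilt 9.7
side 0.68 804 block own [34.6 -2.5] size [306.6  39.9] tilt 9.7
now own [-20.1  59.2] z 111.4 yaw 10.25 shift [ -0.7   4.2 103.4] twist 0.05 t 16.77 F [0.4 1.2 0.7]
```

View pics/w7.png

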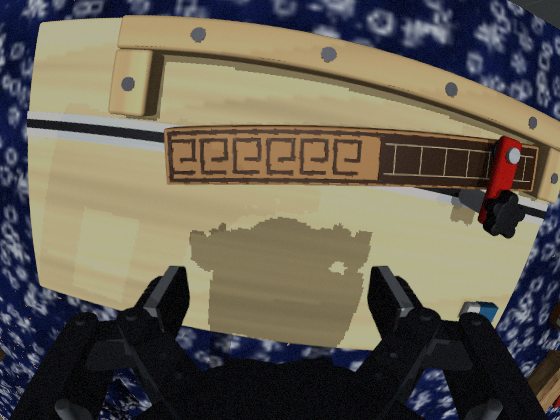

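The wrist view shows the plain end under the red arm at (530,165), and the carved end at (168,155), to the right of the left stop (130,85). The fingers are in front and clear of the clamp, so I'll descend and swing the carved end in.

```bash
python3 -m crank '{"fingers":[1,1,1,1,1,1,1,1],"translation":[[0,0,30],[0,0,35],[0,0,30],[0,0,8],[4,0,0],[5,0,0],[5,0,0],[4,0,0]],"twist":[0,0,0,0,0,0,0,0]}'
python3 -m crank '{"fingers":[1,1,1,1,1,1,1,1],"translation":[[4,0,0],[4,0,0],[4,0,0],[4,0,0],[4,0,0],[3,0,0],[0,0,0],[0,0,0]],"twist":[0.3,0.3,0.3,0.3,0.4,0.4,0,0]}'
python3 - <<'E'
from h import *
look("wrist"); look("side")
go(33.5,62,8,0)
E
```

```text
clock: 17.43
tool_pos: [0.5753, 0.0262, 0.0101]
tcp_rot: [0.0, 0.997, 0.074, 0.002]
contact_force: [-1.6, -0.0, -0.3]
gripper_width: 0.997
finger_force: 0.5
clock: 18.1
tool_pos: [0.5972, 0.0279, 0.0096]
tcp_rot: [0.0, 1.0, -0.013, 0.001]
contact_force: [0.4, -1.3, -0.0]
gripper_width: 1.004
finger_force: 0.0
wrist 0.65 43241 block own [56.5 27.7] size [231.4  42.1] tilt 1.5
side 0.75 759 block own [55.1 -5.4] size [302.2  39.4] tilt 1.1
now own [20.2 64.1] z 8.7 yaw 0.26 shift [13.3  2.2  0.7] twist 0.05 t 18.3 F [-0.4  0.8  0.3]
```

```bash
python3 -m crank '{"fingers":[1,1,1,1,1,1,1,1],"translation":[[-6,0,0],[0,20,0],[0,20,0],[4,5,0],[4,0,0],[4,0,0],[4,0,0],[3,0,0]],"twist":[0,0,0,0,0,0,0,0]}'
python3 -m crank '{"fingers":[1,1,1,1,1],"translation":[[2,0,0],[1,0,0],[0,0,0],[0,0,0],[0,0,0]],"twist":[0,0,0,0,0]}'
python3 - <<'E'
from h import *
look("wrist"); look("side")
go(33.5,20,8,0)
E
```

```text
clock: 18.97
tool_pos: [0.6073, -0.0165, 0.0082]
tcp_rot: [-0.0, 1.0, -0.013, -0.001]
contact_force: [-3.6, 0.2, 2.6]
gripper_width: 0.999
finger_force: 2.2
clock: 19.38
tool_pos: [0.6074, -0.0165, 0.0079]
tcp_rot: [-0.0, 1.0, -0.013, -0.003]
contact_force: [-8.4, 0.2, 6.5]
gripper_width: 1.002
finger_force: 4.0
wrist 0.61 45679 block own [65.7 12.9] size [264.  41.] tilt 0.0
side 0.23 637 block own [65.7  1.8] size [386.2  85.2] tilt 0.1
now own [33.1 20.1] z 7.9 yaw 0.25 shift [ 0.4  0.1 -0.1] twist 0.05 t 19.58 F [-8.5 -0.9  5.5]
```

```bash
python3 -m crank '{"fingers":[1,1,1,1,1,1,1,1],"translation":[[-6,0,0],[-10,0,0],[-10,0,0],[-10,0,-10],[0,0,-30],[0,0,-35],[0,0,-30],[0,0,0]],"twist":[0,0,0,0,0,0,0,0]}'
python3 - <<'E'
from h import *
look("wrist","pics/w8.png"); look("side")
E
```

```text
clock: 20.25
tool_pos: [0.5781, -0.0168, 0.1198]
tcp_rot: [0.001, 1.0, -0.014, 0.005]
contact_force: [1.5, -0.1, -0.0]
gripper_width: 1.0
finger_force: 0.0
wrist 0.9 19696 block own [66.1 -7.5] size [303.1  40.8] tilt 0.1
side 0.9 837 block own [63.4 -5.6] size [300.2  40. ] tilt 0.1
```

View pics/w8.png

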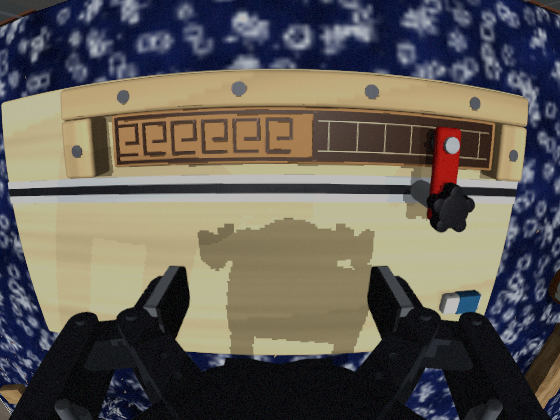

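The block lies flat against the fence between the stops, under the red arm at (447,170). The eraser is where it was. The robot is clear, so I'm handing in.

```bash
python3 -c "
from cell import *
print(finish_job())"
```

```text
the job is handed in; nothing more can be done
None
```

The job is handed in: the border block lies flat against the back fence between the stops, under the clamp's arm, about 6 mm right of centre, and it was only pushed, plain end in behind the post first, then the carved end, at about 20 s on the clock.

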